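# Open out the folding solar charger

## Task

Open out the folded solar charger on the bench: push the red clothespin tray along the bench, out of the space beside the spine where the upper leaf will come down, then turn the leaf over its spine with the fingertips and gently press it until it lies flat beside the lower panel, cells up. Only push and press: never grip the leaf, keep the tray flat on the bench and clear of the leaf, and leave the lantern, mug and jar where they stand.

Things in the scene. Friction and masses are not known exactly. Their poses are not given: they have to be found in the camera images.
- charger: Folding solar charger, two framed panels hinged along one long edge (spine). This is the lower panel, screwed to the bench: aluminium frame, dark blue cells, 200 mm along x, y -4 to -152 mm, top at 25 mm. Origin on the bench under the middle of the spine; x along the spine, y towards the free side where the upper leaf is to lie, z up. Screwed ears 3 mm high reach x = +-123 mm at y = -78 mm.
- spine (a point): Middle of the hinge axis, 26 mm above the bench; the axis runs along the charger's x.
- leaf (a joint): Opening angle of the upper leaf about the spine, rad: 0 = folded on the lower panel, 1.57 = upright, 3.14 = flat on the bench on the free side (end stop). Starts at 0 to 0.35. The hinge is tight (0.5 N m; about 5 N at the tab lifts it): the leaf stays at any angle it is left at.
- leaf_tab (a point): Centre of the inner face (underside when folded) of the leaf's black pull tab, orange on its back; turns with the leaf. Tab: 100 mm along the spine, 5 mm thick, sticks out from the middle of the leaf's outer edge, 152 to 176 mm from the hinge axis. Folded, the point is at charger y = -164 mm, 40 mm above the bench, free space beneath; opened flat, 12 mm above the bench.
- leaf_face: Inner side of the upper leaf: cells, frame with 14 mm rim, inner layer of the tab. Leaf 200 mm along x, from 4 to 152 mm from the hinge axis, 20 mm thick. Origin on the hinge axis; folded, its axes are the charger's and the leaf lies at y -4 to -152 mm, inner face 27 mm and back 47 mm above the bench. Opened flat, the inner face is on top, 25 mm above the bench.
- leaf_back: Back of the same leaf: grey sheet, four 5 mm rubber feet and the orange tab pad; same origin and axes as leaf_face. The leaf counts as gripped when the fingers press on this and on leaf_face at the same time.
- tray: Red plastic tray of clothespins, 140 mm along its x by 90 mm along its y (148 by 98 mm over its rim), 35 mm high, about 0.25 kg, loose on the bench. Origin at the middle of its underside, z up. It starts on the free side of the spine, its long side roughly along the spine, where the leaf must lie.
- lantern: Small round aluminium lantern, 92 mm across, 142 mm high with its bail; origin at the middle of its underside. Stays put.
- mug: Blue ceramic mug, 82 mm across plus a handle on its +y side, 92 mm high; origin at the middle of its underside. Stays put.
- jar: Empty glass jar without its lid, 76 mm across, 105 mm high; origin at the middle of its underside. Stays put.
Things that resemble listed ones, but are neither listed nor needed, are in the scene too. Of the things that look like the tray, take the one that is farthest from the robot's base at the start.

How it is judged (in metres and radians):
At the end, for the whole second after the job is handed in: The upper leaf lies flat on the free side of the spine (within 0.06 rad of its end stop), at rest; the tray stands flat and still on the bench (within 4 mm), not touching the leaf (value of joint leaf above 3.08 rad and velocity of joint leaf between -0.05 and 0.05 rad/s and height (world z) of tray below 0.004 m and angle between tray's own z axis and vertical below 0.05 rad and linear speed of tray below 0.02 m/s and contact force between tray and leaf_face below 0.3 N and contact force between tray and leaf_back below 0.3 N).
It fails at once if the leaf is gripped: fingers press on its inner side and its back at once (contact force between the fingers and leaf_face above 2 N and contact force between the fingers and leaf_back above 2 N).
It fails at once if the tray is lifted or tipped (12 mm, 0.2 rad) (height (world z) of tray above 0.012 m or angle between tray's own z axis and vertical above 0.2 rad).
It fails at once if the leaf is brought down on the tray (contact force between tray and leaf_face above 3 N or contact force between tray and leaf_back above 3 N).
It fails at once if the leaf is handled roughly: flung over faster than 4 rad/s, or pressed harder than 40 N (velocity of joint leaf above 4 rad/s or contact force between any of the arm, the fingers and leaf_face above 40 N).
It fails at once if lantern, mug or jar is moved (15 mm) (distance of any of lantern, mug, jar from where it was at the start of the episode above 0.015 m).
It also fails if it takes over 67 s, if anything falls off the work surface, if the arm or the gripper's body presses on something with over 40 N, if the wrist force passes 120 N, or if a joint passes its speed limit or range.

## Robot

A 6-joint arm with a two-finger parallel gripper is mounted at the origin on the work surface. World frame = base frame: x ahead of the robot, y to its left, z up, the work surface at z = 0. Lengths are in m, angles in degrees, forces in N, time in s.
With the tool pointing down it reaches from about 0.4 to 0.825 m from the base axis. Payload 7 kg.
Tool frame: the origin (TCP) lies at the very end of the fingers, on their centre line; the grasp point (between the pads) lies 19 mm behind it; z points along the fingers, y is the line along which they close (so a half turn about z gives the same grasp; the last joint's range is limited). The gripper opens to 88 mm and grips with 3 to 60 N. Pads are 19 mm wide; open, the fingers measure 130 mm over their backs; the gripper's body (78 mm by 193 mm) begins 47 mm behind the grasp point.
Start: joints at [83.486, 20.546, 0.682, 0, -70.136, -16.507], TCP at [0.264, 0.621, 0.227] pointing down, gripper open.
Joint ranges: [-176.03, 176.03], [-82.01, 121.73], [-58.28, 71.71], [-173.87, 95.51], [-174.79, -0.11], [-173.66, 173.66]. Speed limits (degrees/s): [136.94, 136.94, 172.46, 180, 180, 180].

## Interface

Orientations are given as [roll, pitch, yaw] about the fixed x, y, z axes, in that order (R = Rz(yaw) Ry(pitch) Rx(roll)).
In Python, from plant import ctrl gives the robot as it stands.
- The arm moves only by the tool carry_out, never from a script. Its argument "deltas" is a list that holds one entry, the list of rows, each a list of 5 numbers: the shift along the tool's x, y, z scaled (see below), then the turn about the tool's z scaled (see below), then the opening, from -1 (shut) to 1 (fully open). A call has 1 to 5 rows; each row is the pose to reach, as a shift and turn from the pose commanded when the call began, along the tool's axes at that moment, turning the shorter way round; what a row does not reach only later rows make up. The controller multiplies each number of a shift by 20 cm and each number of a turn by 2 pi rad. A row lasts 1/10 s, in which the tool goes at most 50 mm and 8.59 degrees, less where a joint would pass 70% of its speed; a pose out of reach is approached as far as the arm can. A call with a number of a shift or a turn outside -1 to 1 is refused whole. A call with a gripper value outside its range is refused whole. The fingers move at their own pace and stop on an object; the grip force is fixed at half the most. Time passes only in rows, so rows that repeat a pose let the fingers close. It gives the time, the measured TCP pose, the force, the opening and the grip force at its end, in the units of the state.
- ctrl.get_obs(): the state, without advancing time (a new reading comes with each control period).
- ctrl.snapshot(name): name is "side" or "top"; returns a dict with "color" (480x640x3 uint8, red, green, blue), "camera_matrix" (3x3 intrinsics, pixels), "R" (3x3) and "t" (3): a world point X has camera coordinates R X + t. Camera axes: x right, y down, z forward; pixel columns grow to the right and rows downward; lengths in m; the calibration is good to about 2 mm. A picture is of the moment at which its call begins. There is no depth.
- ctrl.close_job(): hands the job in; it is judged then, once.
Trained networks look in a picture, given as the dict that the camera call returned (one of the last four; its "shot" number tells which), for a name from the list of things; names that differ only in an ending like _2 or _b are one class to them, and where a whole thing is asked for, a point or a joint stands for the part that bears it (a point fixed in the world has none). Each returns a list of dicts, best first, with "p" (0 to 1); they miss things now and then, are a little off and sometimes report something else, mostly with a low value. They report only what shows in the picture. A call takes as long as a camera call. They do not tell look-alikes from the thing itself.
- ctrl.search_frame(picture, name): "centre" ([column, row] in pixels, amid what is visible of it).
- ctrl.silhouettes(picture, name): "mask" (480x640 bool, what is visible of it) and "centre" ([column, row] in pixels, amid what is visible of it).
- ctrl.spot_point(picture, name): "centre" ([column, row] in pixels: a listed point, or the origin of a listed thing).
The state is a dict: "clock": time; "joint_pos": joint angles; "qvel": joint speeds; "tau": joint torques, N m; "tool_pos": TCP position; "orientation": TCP orientation; "force": force on the tool from outside, world axes, zero at the start; "moment": the same for the moment, N m; "opening": finger opening in m; "gripper_force": force on a finger pad.
Only numpy, scipy, OpenCV 4.12 (cv2) and the standard library are available. Lean on these libraries where they do the work, as an engineer would, in place of code of your own. Each camera call takes 0.05 s, during which the arm holds its last target. There are 200 camera calls.

## Working session

There is one attempt and no reset: what is moved stays moved. The work goes in short steps, Python scripts to look and compute and a tool call to move; the robot and the scene stay as the last step left them, time stands still between calls to the robot, and variables do not carry over. Pictures are saved under pics/ and viewed, at most 10 in all, crops included, and the job is handed in when it is done.

Besides the shell and the picture viewer there is one more tool, called after "Call:" in YAML: its name, and indented under it one key for each argument. carry_out: Moves the arm, as the interface text tells. Its arguments: {"type":"object","properties":{"deltas":{"type":"array"}},"required":["deltas"]}

```bash
mkdir -p pics
cat > h.py <<'E'
import numpy as np,cv2
from plant import ctrl
def px2w(s,px,z):
    K,R,t=map(np.array,(s["camera_matrix"],s["R"],s["t"]))
    d=R.T@np.linalg.solve(K,[px[0],px[1],1.]);c=-R.T@t
    return c+d*(z-c[2])/d[2]
def w2px(s,X):
    K,R,t=map(np.array,(s["camera_matrix"],s["R"],s["t"]))
    p=K@(R@np.array(X)+t);return p[:2]/p[2]
def save(s,n): cv2.imwrite("pics/"+n,s["color"][:,:,::-1])
E
python3 - <<'E'
from h import *
np.set_printoptions(precision=3,suppress=True)
Z=dict(charger=0,spine=.026,leaf_tab=.04,tray=0,lantern=0,mug=0,jar=0)
for v in("top","side"):
    s=ctrl.snapshot(v);save(s,v+".png")
    print(v,"cam",-np.array(s["R"]).T@np.array(s["t"]))
    for n,z in Z.items():
        for d in ctrl.spot_point(s,n): print(n,round(d["p"],2),np.round(d["centre"]),px2w(s,d["centre"],z))
print(ctrl.get_obs())
E
```

```text
top cam [ 0.261 -0.054  1.188]
charger 0.65 [338. 259.] [ 0.466 -0.062  0.   ]
spine 0.66 [336. 258.] [ 0.465 -0.056  0.026]
leaf_tab 0.68 [415. 262.] [ 0.45  -0.226  0.04 ]
tray 0.78 [442. 373.] [ 0.216 -0.281  0.   ]
tray 0.6 [217. 343.] [0.286 0.204 0.   ]
tray 0.58 [269. 257.] [0.472 0.093 0.   ]
lantern 0.75 [412. 146.] [ 0.73  -0.238  0.   ]
mug 0.78 [285. 133.] [ 0.766  0.057 -0.   ]
jar 0.77 [347. 132.] [ 0.766 -0.088  0.   ]
side cam [ 0.186 -0.554  0.67 ]
charger 0.61 [322. 280.] [ 0.464 -0.064  0.   ]
charger 0.32 [320. 270.] [ 0.473 -0.04   0.   ]
spine 0.58 [322. 270.] [ 0.465 -0.063  0.026]
leaf_tab 0.78 [355. 327.] [ 0.443 -0.211  0.04 ]
leaf_tab 0.5 [318. 267.] [ 0.457 -0.064  0.04 ]
tray 0.75 [253. 445.] [ 0.217 -0.286  0.   ]
tray 0.67 [188. 231.] [0.28  0.207 0.   ]
tray 0.59 [287. 234.] [0.464 0.088 0.   ]
tray 0.48 [321. 280.] [ 0.461 -0.064  0.   ]
lantern 0.65 [489. 283.] [ 0.738 -0.238  0.   ]
mug 0.88 [406. 196.] [0.769 0.059 0.   ]
jar 0.74 [447. 234.] [ 0.764 -0.09   0.   ]
{'clock': 0.8, 'joint_pos': array([ 83.485,  20.544,   0.683,  -0.001, -70.137, -16.508]), 'qvel': array([-0.021, -0.04 , -0.008, -0.009,  0.01 ,  0.023]), 'tau': array([  0.001, -58.229,  29.327,   7.002,   0.012,  -0.   ]), 'tool_pos': array([0.264, 0.621, 0.227]), 'orientation': array([-179.998,    0.002,  -23.023]), 'force': array([-0.205,  0.34 , -0.867]), 'moment': array([-0.005, -0.011,  0.011]), 'gripper_force': 0.0, 'opening': 0.0872778290857417}
```

View pics/top.png

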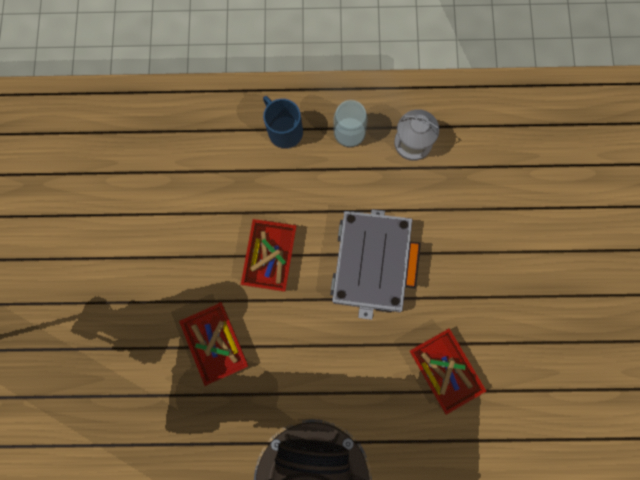

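View pics/side.png

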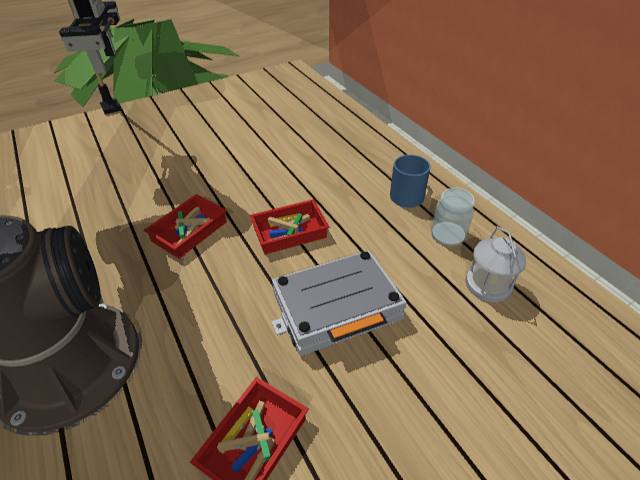

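The tray look-alikes are at top-view pixels (442,373), (217,343) and (269,257). Their distances from the base are 0.35, 0.35 and 0.48 m. The one at (269,257) is farthest and stands on the free side of the spine, so it is the one meant. I'll confirm it in a crop and measure the charger yaw and leaf angle.

Run:
```python
from h import *
from scipy.optimize import least_squares
np.set_printoptions(precision=3,suppress=True)
a=ctrl.snapshot("top");b=ctrl.snapshot("side")
cv2.imwrite("pics/crop.png",cv2.resize(a["color"][190:330,225:435,::-1],None,fx=3.8,fy=3.8,interpolation=cv2.INTER_CUBIC))
for n in("leaf_tab","spine"):
    p=ctrl.spot_point(a,n)[0]["centre"];q=ctrl.spot_point(b,n)[0]["centre"]
    r=least_squares(lambda X:np.r_[w2px(a,X)-p,w2px(b,X)-q],[.46,-.1,.04]);print(n,r.x,r.cost)
for m in ctrl.silhouettes(a,"tray"):
    c=np.argwhere(m["mask"])[:,::-1].astype(np.float32)
    box=cv2.boxPoints(cv2.minAreaRect(c));print("tray",m["p"],[px2w(a,k,.035)[:2] for k in box])
e=[px2w(a,k,.003)[:2] for k in((377.5,213),(366.5,314))]
d=e[0]-e[1];print("ears",e,np.linalg.norm(d),np.degrees(np.arctan2(d[1],d[0])))
```

```text
Traceback (most recent call last):
IndexError: list index out of range
```

View pics/crop.png

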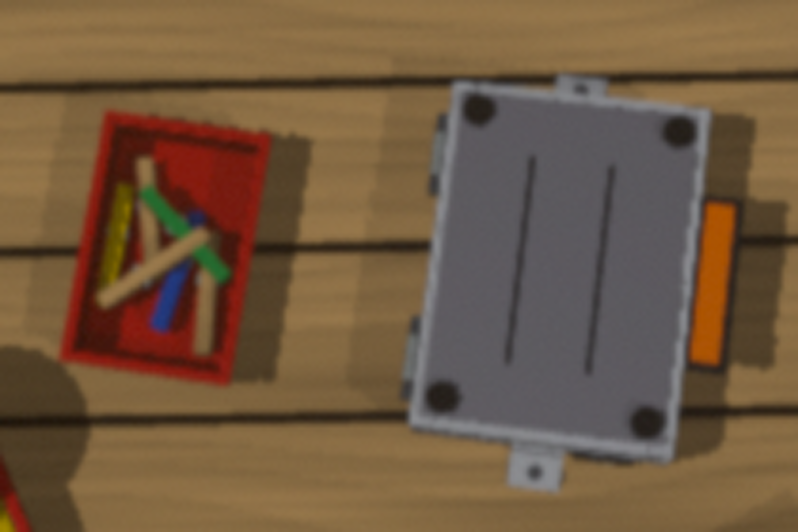

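The crop shows the tray flat with clothespins, its rim at crop (62–270, 112–383). It is beside the hinge knuckles at about (415–440), and the orange tab is on the far side at (690–740, 203–370). Now I'll fit the leaf pose from its corners.

Run:
```python
from h import *
from scipy.optimize import least_squares
np.set_printoptions(precision=4,suppress=True)
a=ctrl.snapshot("top");b=ctrl.snapshot("side");o=np.array
f=lambda p:o([225,190])+o(p)/3.8
def pt(v,x,r,h):
    X,Y,th,ph=v; y=-r*np.cos(ph)+h*np.sin(ph); z=.026+r*np.sin(ph)+h*np.cos(ph)
    return [X+x*np.cos(th)-y*np.sin(th),Y+x*np.sin(th)+y*np.cos(th),z]
L=[(a,f((455,82)),.1,.004,.021),(a,f((410,428)),-.1,.004,.021),(a,f((710,108)),.1,.152,.021),(a,f((670,460)),-.1,.152,.021),
(b,(274,291),-.1,.004,.021),(b,(367,253),.1,.004,.021),(b,(404,295),.1,.152,.021),(b,(302,334),-.1,.152,.021)]
L+=[(a,f((741,203)),.05,.176,.019),(a,f((724,370)),-.05,.176,.019)]
r=least_squares(lambda v:np.ravel([w2px(s,pt(v,*g))-p for s,p,*g in L]),[.465,-.06,-.12,.1])
print(r.x,np.round(r.fun.reshape(-1,2),1))
v=r.x
R=o([[np.cos(v[2]),-np.sin(v[2])],[np.sin(v[2]),np.cos(v[2])]])
C=o([px2w(a,f(p),.035)[:2] for p in((106,112),(270,135),(228,383),(62,358))])
print("tray world",C,"\ncharger",(C-v[:2])@R)
e=o([px2w(a,f(k),.003)[:2] for k in((582,75),(535,490))]);print("ears",(e-v[:2])@R)
```

```text
[ 0.4603 -0.0634 -0.121   0.1673] [[ -0.7   1.4]
 [  1.4   1.8]
 [  0.8  -1.5]
 [  3.6  -0.1]
 [ -4.  -10.4]
 [  0.1  -4.1]
 [  3.6   0.1]
 [ -4.    1.6]
 [  2.3  -2.6]
 [  3.1   0.6]]
tray world [[0.5512 0.1245]
 [0.536  0.0296]
 [0.3928 0.0535]
 [0.4084 0.1475]] 
charger [[ 0.0676  0.1975]
 [ 0.0639  0.1014]
 [-0.0811  0.1079]
 [-0.077   0.2031]]
ears [[ 0.1271 -0.0758]
 [-0.1202 -0.0713]]
```

Call:
carry_out:
  deltas:
    - [[0,0,0,0.1026,1],[0,0,0,0.1026,1],[0,0,0,0.1026,1],[0,0,0,0.1026,1],[0,0,0,0.1026,1]]

```text
clock: 1.6
tool_pos: [0.264, 0.6212, 0.2266]
orientation: [180.0, 0.0, -60.3]
force: [0.6, 1.2, -0.2]
opening: 0.0875
gripper_force: 0.0
```

Call:
carry_out:
  deltas:
    - [[0,0,0,0.1026,1],[0,0,0,0.1026,1],[0,0,0,0.1026,1],[0,0,0,0.1026,1],[0,0,0,0.1026,1]]

```text
clock: 2.1
tool_pos: [0.264, 0.6212, 0.2266]
orientation: [180.0, -0.0, -97.2]
force: [-0.5, 0.6, -0.4]
opening: 0.0875
gripper_force: 0.0
```

Call:
carry_out:
  deltas:
    - [[0.76,-0.34,0,0,1],[0.76,-0.34,0,0,1],[0.76,-0.34,0,0,1],[0.76,-0.34,0,0,1],[0.76,-0.34,0,0,1]]

```text
clock: 2.6
tool_pos: [0.3139, 0.4602, 0.2275]
orientation: [-180.0, 0.1, -97.0]
force: [0.2, -0.1, 1.0]
opening: 0.0878
gripper_force: 0.0
```

Call:
carry_out:
  deltas:
    - [[0.76,-0.34,0,0,1],[0.76,-0.34,0,0,1],[0.76,-0.34,0,0,1],[0.76,-0.34,0,0,1],[0.76,-0.34,0,0,1]]

```text
clock: 3.1
tool_pos: [0.3631, 0.3022, 0.2271]
orientation: [-180.0, 0.1, -97.0]
force: [0.3, 0.2, 1.5]
opening: 0.0878
gripper_force: 0.0
```

Call:
carry_out:
  deltas:
    - [[0.76,-0.34,0,0,1],[0.76,-0.34,0,0,1],[0.76,-0.34,0,0,1],[0.76,-0.34,0,0,1],[0.76,-0.34,0,0,1]]

```text
clock: 3.6
tool_pos: [0.4127, 0.1436, 0.2267]
orientation: [-180.0, 0.0, -97.0]
force: [-0.8, 0.2, 0.9]
opening: 0.0877
gripper_force: 0.0
```

Call:
carry_out:
  deltas:
    - [[0.76,-0.34,0,0,1],[0.76,-0.34,0,0,1],[0.76,-0.34,0,0,1],[0.76,-0.34,0,0,1],[0.76,-0.34,0,0,1]]

```text
clock: 4.1
tool_pos: [0.4624, -0.0154, 0.2263]
orientation: [180.0, -0.0, -97.0]
force: [0.1, 0.2, 0.5]
opening: 0.0874
gripper_force: 0.0
```

Call:
carry_out:
  deltas:
    - [[0,0,0.53,0,1],[0,0,0.53,0,1],[0,0,0.53,0,1],[0,0,0.53,0,1]]

```text
clock: 4.5
tool_pos: [0.4611, -0.014, 0.1203]
orientation: [179.9, -0.1, -96.8]
force: [-0.1, -0.0, 0.9]
opening: 0.0881
gripper_force: 0.0
```

Call:
carry_out:
  deltas:
    - [[0,0,0.15,0,1],[0,0,0.3,0,1],[0,0,0.45,0,1],[0,0,0.53,0,1],[0,0,0.53,0,1]]

```text
clock: 5.0
tool_pos: [0.4622, -0.014, 0.0149]
orientation: [180.0, -0.0, -96.8]
force: [-0.5, 0.1, 0.1]
opening: 0.0877
gripper_force: 0.0
```

Call:
carry_out:
  deltas:
    - [[-0.05,0,0,0,1],[-0.1,0,0,0,1],[-0.15,0,0,0,1],[-0.2,0,0,0,1],[-0.25,0,0,0,1]]

```text
clock: 5.5
tool_pos: [0.4675, 0.0358, 0.0152]
orientation: [-179.9, 0.0, -96.9]
force: [0.5, -2.2, 0.8]
opening: 0.0879
gripper_force: 0.8
```

Call:
carry_out:
  deltas:
    - [[-0.04,0,0,0,1],[-0.08,0,0,0,1],[-0.12,0,0,0,1],[-0.16,0,0,0,1],[-0.2,0,0,0,1]]

```text
clock: 6.0
tool_pos: [0.4717, 0.0748, 0.0145]
orientation: [180.0, -0.0, -96.9]
force: [-0.8, -2.1, 1.0]
opening: 0.0876
gripper_force: 1.1
```

Run:
```python
from h import *
a=ctrl.snapshot("top");b=ctrl.snapshot("side")
cv2.imwrite("pics/p1.png",np.hstack([cv2.resize(s["color"][100:400,150:550,::-1],(400,300)) for s in(a,b)]))
```

```text
(no output)
```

View pics/p1.png

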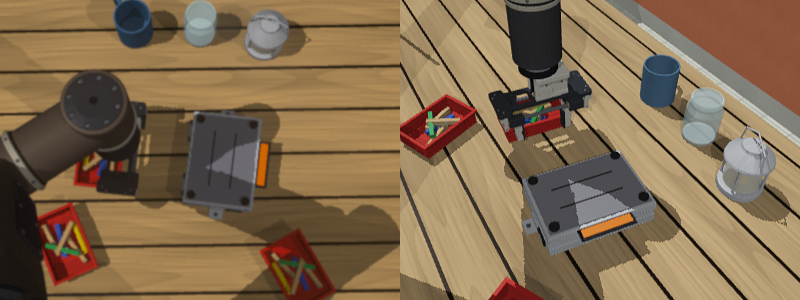

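The tray slides square ahead of both fingers at (100,170) in the left view. I'll push it 70 mm more, then back off and lift.

Call:
carry_out:
  deltas:
    - [[-0.04,0,0,0,1],[-0.08,0,0,0,1],[-0.12,0,0,0,1],[-0.16,0,0,0,1],[-0.2,0,0,0,1]]

```text
clock: 6.6
tool_pos: [0.4767, 0.1147, 0.0145]
orientation: [180.0, -0.0, -96.9]
force: [-0.3, -2.2, -0.6]
opening: 0.0879
gripper_force: 0.6
```

Call:
carry_out:
  deltas:
    - [[-0.04,0,0,0,1],[-0.08,0,0,0,1],[-0.12,0,0,0,1],[-0.15,0,0,0,1],[-0.16,0,0,0,1]]

```text
clock: 7.1
tool_pos: [0.4807, 0.1465, 0.0146]
orientation: [-180.0, 0.0, -96.9]
force: [0.8, -2.0, 1.1]
opening: 0.0876
gripper_force: 0.9
```

Call:
carry_out:
  deltas:
    - [[0.05,0,0,0,1],[0.15,0,0,0,1],[0.15,0,-0.25,0,1],[0.15,0,-0.5,0,1],[0.15,0,-0.75,0,1]]

```text
clock: 7.6
tool_pos: [0.4764, 0.1148, 0.1663]
orientation: [180.0, -0.0, -96.9]
force: [1.4, 0.8, 0.4]
opening: 0.0877
gripper_force: 0.0
```

Run:
```python
from h import *
print(ctrl.get_obs()["tool_pos"])
```

```text
[0.47635194 0.11482418 0.16633067]
```

Call:
carry_out:
  deltas:
    - [[0.67,-0.01,0,0,-0.3],[0.67,-0.01,0,0,-0.3],[0.67,-0.01,0,0,-0.3],[0.67,-0.01,0,0,-0.3]]

```text
clock: 8.0
tool_pos: [0.4613, -0.0208, 0.1647]
orientation: [-180.0, 0.0, -97.1]
force: [0.4, -0.4, 0.2]
opening: 0.0611
gripper_force: 0.0
```

Call:
carry_out:
  deltas:
    - [[0.67,-0.01,0,0,-0.3],[0.67,-0.01,0,0,-0.3],[0.67,-0.01,0,0,-0.3],[0.67,-0.01,0,0,-0.3]]

```text
clock: 8.4
tool_pos: [0.4476, -0.1536, 0.1644]
orientation: [180.0, -0.0, -97.1]
force: [-0.2, 1.8, -0.2]
opening: 0.0323
gripper_force: 0.0
```

Call:
carry_out:
  deltas:
    - [[0.67,-0.02,0,0,-0.3],[0.67,-0.02,0,0,-0.3],[0.67,-0.02,0,0,-0.3],[0.67,-0.02,0,0,-0.3]]

```text
clock: 8.8
tool_pos: [0.4361, -0.2867, 0.1641]
orientation: [180.0, -0.0, -97.1]
force: [-0.5, 0.9, 0.8]
opening: 0.0307
gripper_force: 0.0
```

Call:
carry_out:
  deltas:
    - [[0,0,0.25,0,-0.3],[0,0,0.5,0,-0.3],[0,0,0.68,0,-0.3],[0,0,0.68,0,-0.3]]

```text
clock: 9.2
tool_pos: [0.433, -0.2824, 0.0244]
orientation: [179.5, 0.1, -96.9]
force: [-1.2, -0.3, 0.1]
opening: 0.0309
gripper_force: 0.0
```

Run:
```python
from h import *
a=ctrl.snapshot("top");b=ctrl.snapshot("side")
t=ctrl.get_obs()["tool_pos"];print(t,w2px(a,t),w2px(b,t))
A=cv2.resize(a["color"][150:390,180:500,::-1],(400,300))
B=cv2.resize(b["color"][220:370,250:450,::-1],(400,300))
cv2.imwrite("pics/p2.png",np.hstack([A,B]))
```

```text
[ 0.43686196 -0.28370352  0.02903346] [440.99669116 268.51791263] [376.41469846 365.06357175]
```

View pics/p2.png

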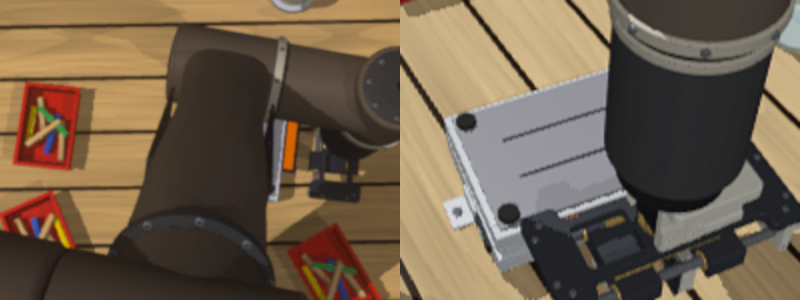

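The tray is far clear at (48,125) in the left half, and the fingers stand just outside the orange tab. Next I push towards the spine until contact.

Call:
carry_out:
  deltas:
    - [[-0.04,0,0,0,-0.3],[-0.08,0,0,0,-0.3],[-0.12,0,0,0,-0.3],[-0.15,0,0,0,-0.3],[-0.15,0,0,0,-0.3]]

```text
clock: 9.8
tool_pos: [0.4407, -0.2534, 0.0292]
orientation: [-179.9, 0.0, -96.8]
force: [0.1, -0.2, -0.3]
opening: 0.0309
gripper_force: 0.0
```

Call:
carry_out:
  deltas:
    - [[-0.01,0,-0.01,0,-0.3],[-0.02,0,-0.02,0,-0.3],[-0.03,0,-0.03,0,-0.3]]

```text
clock: 10.1
tool_pos: [0.4409, -0.2483, 0.0347]
orientation: [180.0, -0.0, -96.9]
force: [-0.4, 0.2, 0.3]
opening: 0.0305
gripper_force: 0.0
```

Call:
carry_out:
  deltas:
    - [[-0.01,0,0,0,-0.3],[-0.02,0,-0.01,0,-0.3],[-0.03,0,-0.02,0,-0.3]]

```text
clock: 10.4
tool_pos: [0.4414, -0.2423, 0.0386]
orientation: [180.0, -0.0, -96.9]
force: [-0.7, -8.8, -3.5]
opening: 0.0305
gripper_force: 4.4
```

Call:
carry_out:
  deltas:
    - [[-0.01,0,-0.01,0,-0.3],[-0.02,0,-0.02,0,-0.3],[-0.03,0,-0.03,0,-0.3]]

```text
clock: 10.7
tool_pos: [0.4419, -0.24, 0.0456]
orientation: [180.0, -0.3, -96.9]
force: [-4.8, -37.3, 3.0]
opening: 0.0306
gripper_force: 19.2
```

Force is rising steeply (37 N), so I'm backing off to look.

Call:
carry_out:
  deltas:
    - [[0.04,0,0,0,-0.3],[0.1,0,0,0,-0.3],[0.15,0,0.1,0,-0.3],[0.2,0,0.1,0,-0.3]]

```text
clock: 11.1
tool_pos: [0.4361, -0.2763, 0.0229]
orientation: [179.8, 0.0, -96.9]
force: [-0.7, -0.2, 0.4]
opening: 0.0309
gripper_force: 0.0
```

Run:
```python
from h import *
b=ctrl.snapshot("side");a=ctrl.snapshot("top")
print(ctrl.get_obs()["tool_pos"],ctrl.get_obs()["force"])
for s in(a,b):
  for n in("leaf_tab","spine"): print(n,[(d["p"],d["centre"]) for d in ctrl.spot_point(s,n)])
B=cv2.resize(b["color"][225:375,250:450,::-1],(800,600),interpolation=cv2.INTER_CUBIC)
cv2.imwrite("pics/p3.png",B)
```

```text
[ 0.43708284 -0.27701959  0.02430722] [ 0.85871336 -0.14012698  0.63262069]
leaf_tab [(0.58, [415.0, 262.7])]
spine []
leaf_tab [(0.64, [356.3, 323.7])]
spine [(0.89, [322.1, 269.8]), (0.5, [450.5, 237.5])]
```

View pics/p3.png

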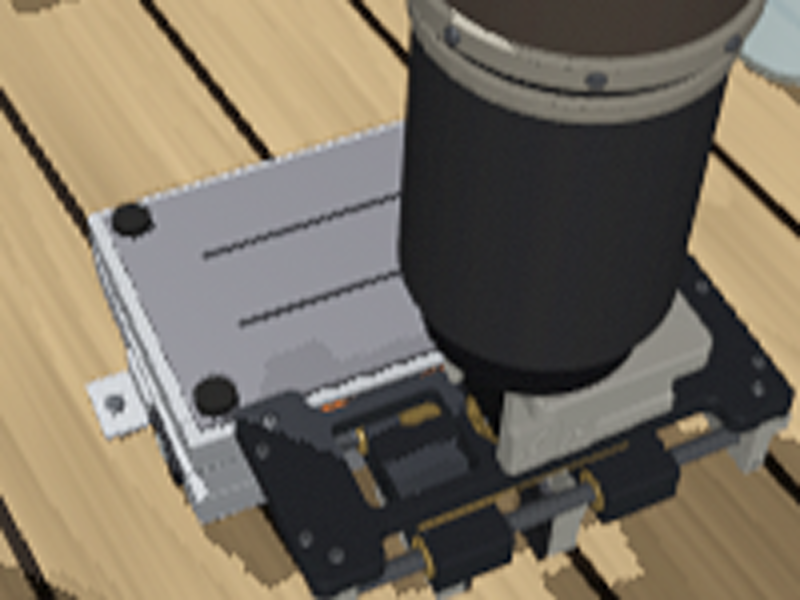

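Run:
```python
from h import *
from scipy.optimize import least_squares
np.set_printoptions(precision=4,suppress=True)
b=ctrl.snapshot("side");a=ctrl.snapshot("top")
o=np.array
def pt(v,x,r,h):
    X,Y,th,ph=v; y=-r*np.cos(ph)+h*np.sin(ph); z=.026+r*np.sin(ph)+h*np.cos(ph)
    return [X+x*np.cos(th)-y*np.sin(th),Y+x*np.sin(th)+y*np.cos(th),z]
f=lambda p:o([225,190])+o(p)/3.8
g=lambda p:o([250,225])+o(p)/4
L=[(a,f((455,82)),.1,.004,.021),(a,f((410,428)),-.1,.004,.021),(a,f((710,108)),.1,.152,.021),(a,f((670,460)),-.1,.152,.021),
(b,g((90,212)),-.1,.004,.021),(b,g((200,440)),-.1,.152,.021),(a,(415,262.5),0,.164,.014),(b,(355.7,325.3),0,.164,.014)]
r=least_squares(lambda v:np.ravel([w2px(s,pt(v,*g))-p for s,p,*g in L]),[.465,-.06,-.12,.1],loss="soft_l1")
print(r.x);v=r.x
for s,p,*q in L: print(w2px(s,pt(v,*q))-p)
print("tab tip",pt(v,0,.176,.014),pt(v,0,.176,.019))
for ph in(0,.05,.1,.15): print(ph,w2px(b,pt([*v[:3],ph],-.1,.152,.021)),w2px(b,pt([*v[:3],ph],-.1,.004,.021)),w2px(b,pt([*v[:3],ph],0,.164,.014)))
print(w2px(b,pt([*v[:3],0],-.1,.152,-.026)), "bench corner seen",g((200,520)))
```

```text
[ 0.4652 -0.0609 -0.1475  0.1171]
[-0.1973 -0.5754]
[-0.556  -0.5578]
[ 1.04  -0.788]
[ 1.4083 -0.3187]
[-0.997  0.053]
[-2.2279  1.1778]
[-1.4485  2.1297]
[ 2.1309 -0.7858]
tab tip [np.float64(0.43972362047788605), np.float64(-0.23214764726219178), np.float64(0.060468820751216595)] [np.float64(0.4398094722736627), np.float64(-0.23156976468885868), np.float64(0.06543457157063956)]
0 [299.0275 343.933 ] [271.9183 279.1216] [357.991  332.3482]
0.05 [298.5472 340.758 ] [271.7398 278.6543] [357.9943 329.15  ]
0.1 [297.9839 337.3794] [271.563  278.2034] [357.8911 325.7326]
0.15 [297.3381 333.8062] [271.3884 277.7701] [357.6795 322.1048]
[300.3289 358.9901] bench corner seen [300. 355.]
```

The leaf is still at about 0.1 rad. There the tab tip rises about 5 times as fast as it goes inward, so the finger has to follow the arc: a light push, then mostly upward.

Call:
carry_out:
  deltas:
    - [[-0.05,0,0,0,-0.3],[-0.1,0,0,0,-0.3],[-0.15,0,0,0,-0.3],[-0.17,0,0,0,-0.3],[-0.176,0,-0.005,0,-0.3]]

```text
clock: 12.0
tool_pos: [0.4417, -0.241, 0.0256]
orientation: [180.0, -0.1, -96.8]
force: [-0.4, -10.7, -3.2]
opening: 0.0305
gripper_force: 5.1
```

Call:
carry_out:
  deltas:
    - [[-0.005,0,-0.02,0,-0.3],[-0.008,0,-0.04,0,-0.3],[-0.011,0,-0.06,0,-0.3]]

```text
clock: 12.3
tool_pos: [0.4415, -0.2391, 0.0374]
orientation: [179.9, -0.0, -96.9]
force: [-0.4, -4.5, -2.5]
opening: 0.0306
gripper_force: 2.5
```

Call:
carry_out:
  deltas:
    - [[-0.007,0,-0.02,0,-0.3],[-0.014,0,-0.04,0,-0.3],[-0.021,0,-0.06,0,-0.3],[-0.028,0,-0.08,0,-0.3]]

```text
clock: 12.7
tool_pos: [0.4422, -0.234, 0.0537]
orientation: [180.0, -0.1, -96.9]
force: [-0.2, -7.2, -1.8]
opening: 0.0309
gripper_force: 4.1
```

Call:
carry_out:
  deltas:
    - [[-0.009,0,-0.02,0,-0.3],[-0.018,0,-0.04,0,-0.3],[-0.027,0,-0.06,0,-0.3],[-0.036,0,-0.08,0,-0.3]]

```text
clock: 13.1
tool_pos: [0.4433, -0.2272, 0.07]
orientation: [180.0, -0.1, -96.9]
force: [-2.4, -10.6, -0.2]
opening: 0.0309
gripper_force: 4.9
```

Call:
carry_out:
  deltas:
    - [[-0.022,0,-0.038,0,-0.3],[-0.045,0,-0.077,0,-0.3],[-0.07,0,-0.112,0,-0.3],[-0.097,0,-0.148,0,-0.3]]

```text
clock: 13.5
tool_pos: [0.4461, -0.2085, 0.1004]
orientation: [-180.0, -0.2, -96.9]
force: [-1.6, -12.8, 5.5]
opening: 0.0305
gripper_force: 6.6
```

Call:
carry_out:
  deltas:
    - [[-0.03,0,-0.033,0,-0.3],[-0.059,0,-0.066,0,-0.3],[-0.092,0,-0.096,0,-0.3],[-0.124,0,-0.126,0,-0.3]]

```text
clock: 13.9
tool_pos: [0.4497, -0.1843, 0.1265]
orientation: [-179.9, -0.2, -96.9]
force: [-1.3, -13.1, 8.8]
opening: 0.0306
gripper_force: 6.6
```

Call:
carry_out:
  deltas:
    - [[-0.035,0,-0.035,0,-0.3],[-0.071,0,-0.065,0,-0.3],[-0.109,0,-0.092,0,-0.3],[-0.147,0,-0.115,0,-0.3]]

```text
clock: 14.3
tool_pos: [0.4538, -0.1535, 0.1486]
orientation: [-179.8, -0.1, -96.9]
force: [2.8, -5.8, 0.5]
opening: 0.0304
gripper_force: 2.3
```

Call:
carry_out:
  deltas:
    - [[-0.04,0,-0.023,0,-0.3],[-0.08,0,-0.044,0,-0.3],[-0.121,0,-0.06,0,-0.3],[-0.163,0,-0.075,0,-0.3]]

```text
clock: 14.7
tool_pos: [0.4573, -0.1209, 0.1635]
orientation: [-179.9, -0.1, -96.9]
force: [1.5, -6.6, 4.2]
opening: 0.0308
gripper_force: 3.4
```

Run:
```python
from h import *
a=ctrl.snapshot("top");b=ctrl.snapshot("side")
A=cv2.resize(a["color"][150:390,180:500,::-1],(400,300))
B=cv2.resize(b["color"][130:370,200:520,::-1],(400,300))
cv2.imwrite("pics/p4.png",np.hstack([A,B]))
```

```text
(no output)
```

View pics/p4.png

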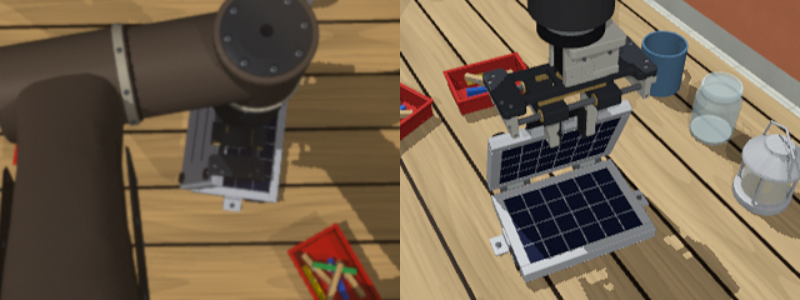

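The leaf is nearly upright and the fingertips bear on its inner side near the top edge (right half about (570,125)). I continue past vertical.

Call:
carry_out:
  deltas:
    - [[-0.04,0,0.01,0,-0.3],[-0.08,0,0.02,0,-0.3],[-0.12,0,0.03,0,-0.3],[-0.16,0,0.04,0,-0.3],[-0.2,0,0.05,0,-0.3]]

```text
clock: 15.3
tool_pos: [0.4609, -0.0805, 0.152]
orientation: [180.0, -0.0, -96.9]
force: [0.3, -3.1, 1.6]
opening: 0.0307
gripper_force: 1.7
```

Call:
carry_out:
  deltas:
    - [[-0.03,0,0,0,-0.3],[-0.06,0,0,0,-0.3],[-0.09,0,0,0,-0.3],[-0.12,0,0,0,-0.3],[-0.155,0,0,0,-0.3]]

```text
clock: 15.8
tool_pos: [0.4644, -0.05, 0.152]
orientation: [179.9, -0.0, -96.9]
force: [0.6, -2.8, -2.7]
opening: 0.0306
gripper_force: 1.8
```

Call:
carry_out:
  deltas:
    - [[-0.04,0,0.006,0,-0.3],[-0.08,0,0.012,0,-0.3],[-0.12,0,0.022,0,-0.3],[-0.16,0,0.034,0,-0.3],[-0.2,0,0.048,0,-0.3]]

```text
clock: 16.3
tool_pos: [0.4698, -0.0099, 0.1426]
orientation: [-180.0, 0.0, -96.9]
force: [-0.2, -3.2, -0.1]
opening: 0.0307
gripper_force: 1.4
```

Call:
carry_out:
  deltas:
    - [[-0.03,0,0.014,0,-0.3],[-0.06,0,0.031,0,-0.3],[-0.09,0,0.05,0,-0.3],[-0.12,0,0.071,0,-0.3],[-0.15,0,0.093,0,-0.3]]

```text
clock: 16.8
tool_pos: [0.4734, 0.0197, 0.1239]
orientation: [-180.0, 0.0, -96.9]
force: [0.6, -3.2, 0.5]
opening: 0.0305
gripper_force: 1.1
```

Call:
carry_out:
  deltas:
    - [[-0.027,0,0.024,0,-0.3],[-0.054,0,0.048,0,-0.3],[-0.08,0,0.074,0,-0.3],[-0.105,0,0.1,0,-0.3]]

```text
clock: 17.2
tool_pos: [0.4757, 0.0404, 0.1037]
orientation: [180.0, 0.0, -96.9]
force: [0.6, -1.4, 1.1]
opening: 0.0307
gripper_force: 1.0
```

Call:
carry_out:
  deltas:
    - [[-0.02,0,0.03,0,-0.3],[-0.04,0,0.06,0,-0.3],[-0.06,0,0.09,0,-0.3],[-0.078,0,0.12,0,-0.3]]

```text
clock: 17.6
tool_pos: [0.4776, 0.0558, 0.0796]
orientation: [180.0, -0.0, -96.9]
force: [0.5, -1.9, 0.7]
opening: 0.0308
gripper_force: 0.9
```

Call:
carry_out:
  deltas:
    - [[-0.014,0,0.03,0,-0.3],[-0.028,0,0.06,0,-0.3],[-0.04,0,0.09,0,-0.3],[-0.05,0,0.12,0,-0.3]]

```text
clock: 18.0
tool_pos: [0.4789, 0.0656, 0.0557]
orientation: [-180.0, 0.0, -96.9]
force: [0.3, -1.8, 1.1]
opening: 0.0306
gripper_force: 0.8
```

Call:
carry_out:
  deltas:
    - [[-0.008,0,0.03,0,-0.3],[-0.014,0,0.06,0,-0.3],[-0.018,0,0.09,0,-0.3],[-0.02,0,0.12,0,-0.3],[-0.02,0,0.14,0,-0.3]]

```text
clock: 18.5
tool_pos: [0.4794, 0.0695, 0.0276]
orientation: [180.0, 0.0, -96.9]
force: [0.3, -0.2, 1.6]
opening: 0.0304
gripper_force: 1.0
```

Call:
carry_out:
  deltas:
    - [[0,0,0.008,0,-0.3],[0,0,0.013,0,-0.3],[0,0,0.015,0,-0.3]]

```text
clock: 18.8
tool_pos: [0.4794, 0.0695, 0.0252]
orientation: [-180.0, 0.0, -96.9]
force: [0.8, -0.2, 1.7]
opening: 0.0306
gripper_force: 0.9
```

Call:
carry_out:
  deltas:
    - [[0,0,0.004,0,-0.3],[0,0,0.006,0,-0.3],[0,0,0.006,0,-0.3]]

```text
clock: 19.1
tool_pos: [0.4794, 0.0695, 0.0243]
orientation: [-180.0, 0.0, -96.9]
force: [-1.8, 0.4, 4.2]
opening: 0.0308
gripper_force: 2.3
```

Call:
carry_out:
  deltas:
    - [[0,0,0.004,0,-0.3],[0,0,0.004,0,-0.3],[0,0,0.004,0,-0.3]]

```text
clock: 19.4
tool_pos: [0.4794, 0.0695, 0.0242]
orientation: [-180.0, 0.0, -96.9]
force: [-4.4, 0.7, 14.2]
opening: 0.0304
gripper_force: 7.5
```

End stop reached: 14 N at z = 24 mm. I'll lift off and check.

Call:
carry_out:
  deltas:
    - [[0,0,-0.1,0,-0.3],[0,0,-0.35,0,-0.3],[0,0,-0.6,0,-0.3],[0,0,-0.85,0,-0.3],[0,0,-0.85,0,-0.3]]

```text
clock: 19.9
tool_pos: [0.483, 0.0707, 0.2003]
orientation: [-179.4, 0.3, -96.8]
force: [1.6, 0.1, 0.7]
opening: 0.0308
gripper_force: 0.0
```

Run:
```python
from h import *
a=ctrl.snapshot("top");b=ctrl.snapshot("side")
for s in (a,b): print([ (np.round(px2w(s,d["centre"],.012),3),round(d["p"],2)) for d in ctrl.spot_point(s,"leaf_tab")],[np.round(px2w(s,d["centre"],0),3) for n in("lantern","mug","jar","tray") for d in ctrl.spot_point(s,n)])
A=cv2.resize(a["color"][150:390,130:450,::-1],(400,300))
B=cv2.resize(b["color"][130:370,140:460,::-1],(400,300))
cv2.imwrite("pics/p5.png",np.hstack([A,B]))
```

```text
[(array([0.496, 0.103, 0.012]), 0.58), (array([ 0.76 , -0.087,  0.012]), 0.42), (array([0.477, 0.198, 0.012]), 0.27)] [array([ 0.729, -0.236,  0.   ]), array([0.775, 0.051, 0.   ]), array([0.496, 0.102, 0.   ]), array([ 0.768, -0.091,  0.   ]), array([0.289, 0.209, 0.   ]), array([0.479, 0.194, 0.   ]), array([ 0.215, -0.283,  0.   ])]
[(array([0.488, 0.107, 0.012]), 0.92)] [array([ 0.736, -0.24 ,  0.   ]), array([0.755, 0.058, 0.   ]), array([0.286, 0.197, 0.   ]), array([0.48 , 0.202, 0.   ]), array([ 0.215, -0.286,  0.   ])]
```

View pics/p5.png

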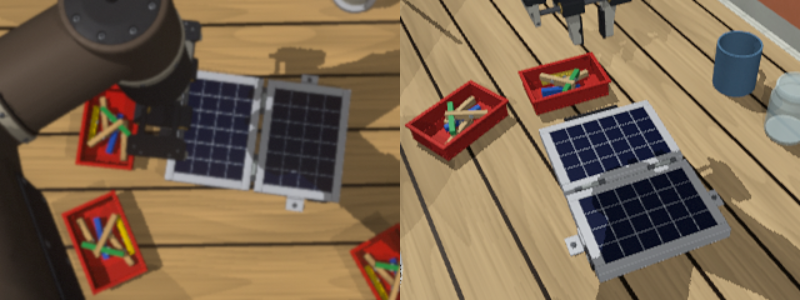

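The leaf lies flat with its cells up, at right-half (610,140). The tray stands clear at (565,80), about 3 cm beyond the tab, and the lantern, mug and jar have not moved.

```bash
python3 -c "
from plant import ctrl
print(ctrl.close_job())"
```

```text
the job is handed in; nothing more can be done
None
```

The leaf is open and pressed flat beside the lower panel, cells up, with the tray about 3 cm clear of it and the lantern, mug and jar where they were; I handed the job in at about 20 s, and it returned no verdict.

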